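Clamp, light and photograph a connector at the inspection stand

ROBOT

A 6-joint arm with a two-finger parallel gripper is mounted at the origin on the work surface. World frame = base frame: x ahead of the robot, y to its left, z up, the work surface at z = 0. Lengths are in mm, angles in degrees, forces in N, time in s.
With the tool pointing down it reaches from about 350 to 850 mm from the base axis. Payload 8.1 kg.
Tool frame: the origin (TCP) lies midway between the tips of the shut fingers; the grasp point (between the pads) lies 19 mm behind it; z points along the fingers, y is the line along which they close (so a half turn about z gives the same grasp; the last joint's range is limited). The gripper opens to 85 mm and grips with 20 to 120 N. Pads are 22 mm wide; open, the fingers measure 114 mm over their backs; the gripper's body (76 mm by 85 mm) begins 54 mm behind the grasp point. The pads swing forward as they close: fully open they stand 13 mm farther back than shut.
Start: joints at [-68.491, 7.471, 85.268, -0, 87.261, -4.893], TCP at [266.819, -537.413, 231.292] pointing down, gripper open.
Joint ranges: [-169.43, 169.43], [-51.17, 129.36], [1.28, 143.12], [-76.62, 256.62], [0, 156.53], [-152.29, 152.29]. Speed limits (degrees/s): [136.94, 136.94, 159.86, 180, 180, 180].

INTERFACE

Orientations are given as [roll, pitch, yaw] about the fixed x, y, z axes, in that order (R = Rz(yaw) Ry(pitch) Rx(roll)).
In Python, from bench import r gives the robot as it stands. The module is installed in compiled form; this text tells all that it offers.
- The arm moves only by the tool jog_arm, never from a script. Its argument "rows" is a list of rows, each a list of 2 entries, a list of its own where there are three numbers: the shift along the tool's x, y, z in mm, then the turn, a rotation vector about the tool's x, y, z in rad. A call has 1 to 10 rows; each row is the pose to reach, as a shift and turn from the pose commanded when the call began, along the tool's axes at that moment; what a row does not reach only later rows make up. A row lasts 1/10 s, in which the tool goes at most 50 mm and 8.59 degrees, less where a joint would pass 70% of its speed; a pose out of reach is approached as far as the arm can. A call with a gripper value outside its range is refused whole. "grip" is the finger opening in mm, from 0 to 85.4, set as the call begins (left out, the last holds). The fingers move at their own pace and stop on an object; "force" is the grip in N (left out, the last holds). Time passes only in rows, so rows that repeat a pose let the fingers close. It gives the time, the measured TCP pose, the force, the opening and the grip force at its end, in the units of the state.
- r.sense(): the state, without advancing time (a new reading comes with each control period).
- r.snapshot(name): name is "side" or "top" or "wrist"; returns (picture, depth): 384x512x3 uint8, blue, green, red; 384x512 float32, mm along the optical axis (not along the pixel's ray), 0 where there is no reading.
- r.camera_params(name): a dict with "fx", "fy", "cx", "cy" (pixels), "pose" (4x4, takes a point from camera to world coordinates); the wrist camera has in their place "tool_from_camera" (4x4, takes a point from camera to tool coordinates, whose origin is the TCP and whose axes are the flange's). Camera axes: x right, y down, z forward; pixel columns grow to the right and rows downward; lengths in mm; the calibration is good to about 2 mm. A picture is of the moment at which its call begins: read the wrist's pose just before it. camera_params takes no time and is no camera call.
- r.hand_in(): hands the job in; it is judged then, once.
The state is a dict: "time": time; "joint_pos": joint angles; "qd": joint speeds; "joint_efforts": joint torques, N m; "tool_pos": TCP position; "tcp_rot": TCP orientation; "ft_force": force on the tool from outside, world axes, zero at the start; "wrist_torque": the same for the moment, N m; "finger_gap": finger opening in mm; "grip_force": force on a finger pad.
Only numpy, scipy, OpenCV 4.12 (cv2) and the standard library are available. Lean on these libraries where they do the work, as an engineer would, in place of code of your own. Each camera call takes 0.05 s, during which the arm holds its last target. There are 200 camera calls.

TASK

Photograph the connector on the camera stand: first push the raised hold-down arm fully down by its paddle, then press the raised end of the big rocker on the grey lamp box until it has tipped fully over, and last press the long bar key of the three-key pad all the way down and let it come back up. Do it with the fingertips only: pick nothing up, leave the two round keys and the dimmer knob alone, and do not push the pad, the connector or the other things on the bench out of their places.

Things in the scene. Friction and masses are not known exactly. Their poses are not given: they have to be found in the camera images.
- stand: black inspection stand fixed to the bench: plate 200 (x) x 260 (y) mm, top 30 mm above the bench; origin at the centre of its underside. On it a rail along y, the nest with the connector at y = +30 mm, a camera lying on the +x side (top 79 mm up, nearest lens face 28 mm from the rail's middle) and a white end stop at y = -112 mm (top 72 mm up). z is up
- paddle (a point): centre of the top face of the white paddle at the free end of the steel hold-down arm. The paddle is 36 mm (x) x 56 mm (along the arm) x 10 mm; this point is 143 mm from the hinge and turns with the arm; with the arm down it is 71 mm above the bench, with free air below
- clamp_hinge (a point): middle of the hold-down arm's hinge pin, 66 mm above the bench, at x = 0, y = +108 mm on the stand; the pin lies along the stand's x, so the arm runs from here in the stand's -y direction and its paddle swings in an upright plane. Site axes are those of the stand
- hold_arm (a joint): hold-down arm's angle, rad: 0 is fully down (a firm stop), positive is raised, at most 0.7; starts 0.35 to 0.6. Stiff hinge: it stays where it is left and takes about 5 N at the paddle to push down
- connector: grey pin strip with brass pins, 12 x 76 x 10 mm, lying loose in the nest under the arm; origin at the centre of its underside; leave in the nest
- rocker_pivot (a point): pivot of the big rocker on the lamp box, 71 mm above the bench (the box is 160 (x) x 110 (y) x 60 mm, fixed, the pivot lies 30 mm to +x of its centre). Axes are those of the box; the rocker is 66 mm along x, 42 mm along y, 10 mm thick, turning about y in the middle of its thickness. At the start its +x end, away from the robot, is raised (tilted 0.18 rad, top edge about 82 mm above the bench) and its -x end is low
- rocker (a joint): rocker angle, rad: 0 as found (+x end up, lamp off), 0.36 fully tipped over (+x end down, lamp on, a firm stop). Stiff: it stays where it is left and takes about 4 N, 22 mm from the pivot
- dimmer (a joint): dimmer knob's turn, rad, 0 at the start: knob with an upright bar grip, about 30 mm across, top about 105 mm above the bench, standing on the lamp box 80 mm to -x of the rocker's pivot; leave alone
- pad: black three-key pad, 170 (x) x 100 (y) mm, housing top 38 mm up, standing loose on rubber feet, about 0.7 to 1.2 kg; origin at the centre of its underside. Keys in a row along its x: bar key at x = -55 mm (end nearest the robot), round keys (28 mm across) at +12 and +58 mm. The pad and the lamp box stand on either side of the stand; which is on the left varies
- bar_key_top (a point): centre of the top face of the long bar key, 30 (x) x 70 (y) mm, 10 mm proud of the pad's housing when up (48 mm above the bench)
- bar_key (a joint): bar key's travel, m: 0 up, 0.006 fully down (firm stop); spring return, about 2 N to start and 6 N fully down
- mid_key (a joint): middle round key's travel, m, 0 up to 0.006 down; leave alone
- far_key (a joint): far round key's travel, m, 0 up to 0.006 down; leave alone
- spare_strip: spare pin strip, grey, 60 x 12 x 10 mm, lying loose on the stand's plate; leave alone
- spare_lens: small metal spare lens, 32 mm across, 34 mm tall, standing loose on the stand's plate; leave alone
- dish: flat white ceramic dish, 84 mm across, between the robot and the stand; leave alone
- driver: screwdriver, 160 mm long, lying on the table beyond; leave alone
- bottle: amber bottle, 44 mm across, 100 mm tall; leave alone
- jar: clear lidded jar, 48 mm across, 60 mm tall; leave alone
Things that resemble listed ones, but are neither listed nor needed, are in the scene too. Leave any white look-alike of the pad alone. Leave any blue look-alike of the part that bears rocker_pivot alone.

How it is judged:
By the outcome, as a careful person would: the job done as asked, in the order asked, and still so for the second after the job is handed in, with the robot touching nothing.
It also fails if it takes over 58 s, if anything falls off the work surface, if the arm or the gripper's body presses on something with over 40 N, if the wrist force passes 120 N, or if a joint passes its speed limit or range.

## Working session

There is one attempt and no reset: what is moved stays moved. The work goes in short steps, Python scripts to look and compute and a tool call to move; the robot and the scene stay as the last step left them, time stands still between calls to the robot, and variables do not carry over. Pictures are saved under pics/ and viewed, at most 10 in all, crops included, and the job is handed in when it is done.

Besides the shell and the picture viewer there is one more tool, called after "Request:" by a JSON object that holds its "fn" and its "kwargs". jog_arm: Moves the arm, as the interface text tells. Its arguments: {"type":"object","properties":{"rows":{"type":"array"},"grip":{"type":"number"},"force":{"type":"number"}},"required":["rows"]}

```bash
mkdir -p pics
cat > h.py <<'E'
import numpy as np, cv2
from bench import r
def pts(name, depth, T=None):
    c=r.camera_params(name); P=c["pose"] if T is None else T
    P=np.array(P); v,u=np.mgrid[:384,:512]
    X=np.stack([(u-c["cx"])/c["fx"]*depth,(v-c["cy"])/c["fy"]*depth,depth],-1)
    return X@P[:3,:3].T+P[:3,3]
E
python3 - <<'E'
from h import *
for n in("top","side"):
    p,d=r.snapshot(n); cv2.imwrite(f"pics/{n}0.png",p); np.save(f"{n}0.npy",d)
    c=r.camera_params(n); print(n,c["fx"],c["cx"],c["cy"],np.round(c["pose"],3).tolist())
s=r.sense(); print(s)
E
```

```text
top 364.68028637241366 260.3701266239913 195.23857995624041 [[0.015, -0.973, 0.231, 243.69], [-1.0, -0.014, 0.006, 26.07], [-0.003, -0.231, -0.973, 1303.596], [0.0, 0.0, 0.0, 1.0]]
side 351.5236710730566 254.19718553321022 189.5952461044968 [[-0.997, -0.038, 0.064, 470.866], [-0.072, 0.71, -0.701, 882.823], [-0.019, -0.704, -0.71, 947.963], [0.0, 0.0, 0.0, 1.0]]
{'time': 0.1, 'joint_pos': array([-6.84926905e+01,  7.51347319e+00,  8.53233813e+01, -1.17201932e-03,
        8.72620500e+01, -4.89387392e+00]), 'qd': array([-0.01868296, -0.08915359, -0.09008425, -0.03191309,  0.11066891,
        0.07278217]), 'joint_efforts': array([ 4.10122102e-04, -5.70947564e+01, -5.01942551e+01, -2.98576542e-04,
        8.02416354e-03, -3.57929059e-05]), 'tool_pos': array([ 266.61256417, -536.94845133,  230.31799627]), 'tcp_rot': array([-1.79901356e+02, -7.27125893e-03,  2.64012342e+01]), 'ft_force': array([-0.99523122, -0.11704929, -0.86659688]), 'wrist_torque': array([ 0.02060897,  0.03369218, -0.01289732]), 'grip_force': 0.0, 'finger_gap': 85.36636786180503}
```

View pics/top0.png

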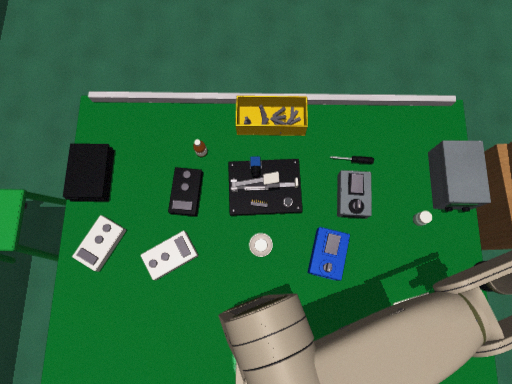

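View pics/side0.png

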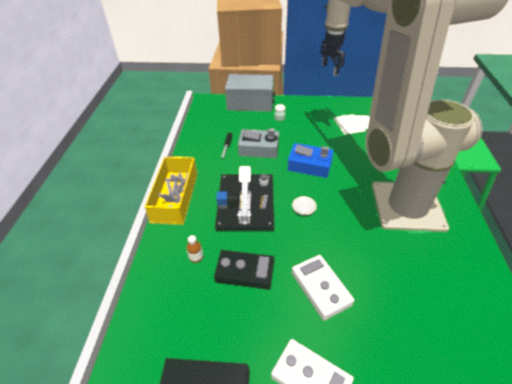

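The top view shows these candidates:
- **Pad:** black three-key pad at (185,192), with white look-alikes at (100,243) and (168,255) and a plain black box at (88,172).
- **Lamp box:** grey box with a rocker at (355,193), with a blue look-alike at (330,253) and a plain grey box at (460,175).
- **Stand:** at (265,187).

By the description I choose the black pad, the grey box with the rocker, and the stand. I'll check them in one close crop.

Run:
```python
from h import *
p=cv2.imread("pics/top0.png"); d=np.load("top0.npy"); X=pts("top",d); np.save("X.npy",X)
cv2.imwrite("pics/crop.png",cv2.resize(p[145:225,165:378],None,fx=3.75,fy=3.75,interpolation=cv2.INTER_CUBIC))
def rect(m,n):
    q=X[m][:,:2].astype(np.float32); rc=cv2.minAreaRect(q); print(n,m.sum(),np.round(rc[0],1),np.round(rc[1],1),round(rc[2],1), "zmax",X[m][:,2].max().round(1))
v,u=np.mgrid[:384,:512]
def win(a,b,c,e): return (u>=a)&(u<b)&(v>=c)&(v<e)
rect(win(160,215,160,222)&(X[...,2]>25),"pad")
rect(win(330,380,160,225)&(X[...,2]>48)&(X[...,2]<66),"box")
rect(win(222,308,150,222)&(X[...,2]>20),"stand")
print("knob",X[win(330,380,160,225)&(X[...,2]>92)].mean(0))
for uu in range(228,304,4):
    col=X[155:215,uu]; k=col[:,2].argmax(); print(uu,155+k,col[k].round(0),p[155+k,uu])
```

```text
pad 1323 [420.7 226.7] [506.9 171.8] 29.8 zmax 1303.6
box 1005 [ 553.6 -299.7] [111.5 159.8] 87.2 zmax 66.0
stand 3922 [463.3  12.8] [437.  260.4] 3.3 zmax 1303.6
knob [ 419.69772079 -191.82230297  490.06794364]
228 201 [ 244.   26. 1304.] [ 42 106  17]
232 186 [567. 133.  76.] [142 141 147]
236 182 [581. 119.  80.] [145 141 147]
240 191 [ 244.   26. 1304.] [33 32 36]
244 176 [ 244.   26. 1304.] [33 29 33]
248 181 [579.  77.  99.] [167 164 172]
252 180 [581.  63. 107.] [165 163 170]
256 181 [576.  49. 114.] [176 173 179]
260 162 [ 244.   26. 1304.] [89 56 40]
264 177 [586.  22. 130.] [206 216 226]
268 180 [575.   9. 131.] [207 217 226]
272 179 [576.  -4. 140.] [210 219 227]
276 176 [584. -17. 148.] [209 218 228]
280 183 [588. -35.  46.] [159 156 162]
284 203 [514. -49.  55.] [200 199 207]
288 202 [514. -62.  70.] [85 80 81]
292 201 [522. -77.  54.] [133 132 137]
296 180 [592. -90.  76.] [228 234 238]
300 202 [ 522. -107.   35.] [33 30 34]
```

View pics/crop.png

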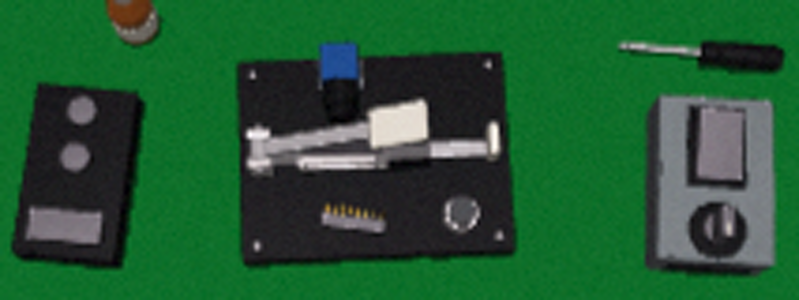

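The crop confirms the choice: black pad on the left with its bar key at crop (65,225), stand in the middle with the raised paddle at (398,125), and grey box on the right with the rocker at (720,145) and the knob at (718,228). Next I measure them with missing depth readings removed.

Run:
```python
from h import *
p=cv2.imread("pics/top0.png"); d=np.load("top0.npy"); X=np.load("X.npy"); ok=d>0
v,u=np.mgrid[:384,:512]
hsv=cv2.cvtColor(p,cv2.COLOR_BGR2HSV).astype(int)
def win(a,b,c,e): return ok&(u>=a)&(u<b)&(v>=c)&(v<e)
def rect(m,n):
    q=X[m]; rc=cv2.minAreaRect(q[:,:2].astype(np.float32)); print(n,m.sum(),np.round(rc[0],1),np.round(rc[1],1),round(rc[2],1),"zmed",np.median(q[:,2]).round(1),"mean",q.mean(0).round(1))
z=X[...,2]
rect(win(160,215,160,222)&(z>30)&(z<60),"pad")
rect(win(330,380,160,225)&(z>48)&(z<66),"box")
rect(win(222,310,150,222)&(z>20)&(z<38),"standplate")
grey=(p.min(-1)>95)
rect(win(165,205,198,212)&grey&(z>25),"bar"); 
rect(win(176,196,164,181)&grey&(z>25),"far");rect(win(176,196,181,195)&grey&(z>25),"mid")
rect(win(330,380,160,225)&(z>88),"knob")
rect(win(330,380,172,196)&(z>66),"rocker")
rect(win(260,284,168,188)&(z>122)&(p[...,1]>200),"paddle")
rect(win(292,302,172,192)&(z>60),"endstop")
rect(win(228,240,172,194)&(z>60),"hinge")
rect(win(240,312,140,160)&(z>10),"binfront")
```

```text
pad 1293 [557.9 305.4] [101.2 170.2] 85.3 zmed 39.7 mean [554.9 303.6  40.7]
box 1005 [ 553.6 -299.7] [111.5 159.8] 87.2 zmed 60.8 mean [ 549.  -297.8   60.6]
standplate 2918 [580.9  19.6] [201.5 260.4] 3.3 zmed 30.9 mean [573.1  16.3  30.8]
bar 142 [503.1 310. ] [66.8 27.7] 85.5 zmed 48.9 mean [503.1 309.5  48.7]
far 33 [615.7 299.5] [21.5 19.5] 9.3 zmed 49.3 mean [615.8 300.4  49.4]
mid 33 [570.1 303.5] [20.2 19.2] 88.1 zmed 49.0 mean [570.  304.1  48.9]
knob 44 [ 503.7 -296.3] [11.6 28.2] 87.5 zmed 103.3 mean [ 503.3 -295.4  102.2]
rocker 258 [ 584.3 -301.5] [90.3 65.6] 33.2 zmed 76.3 mean [ 583.8 -300.8   75.9]
paddle 126 [ 5.827e+02 -5.000e-01] [31.7 46.4] 2.8 zmed 134.6 mean [ 5.821e+02 -4.000e-01  1.348e+02]
endstop 28 [586.9 -91.3] [29.2  9.8] 7.9 zmed 72.1 mean [585.9 -90.8  71.3]
hinge 76 [574.3 122.9] [40.2 28.6] 2.3 zmed 73.6 mean [573.  124.3  73.8]
binfront 50 [689.  -33.7] [ 70.  210.9] 26.6 zmed 77.2 mean [677.2   6.6  61.2]
```

Request:
{"fn": "jog_arm", "kwargs": {"rows": [[[15,-10,0],[0,0,0.01]],[[45,-30,2],[0,0,0.03]],[[522,-344,21],[0,0,0.4]],[[522,-344,21],[0,0,0.4]],[[522,-344,21],[0,0,0.4]],[[522,-344,21],[0,0,0.4]],[[522,-344,21],[0,0,0.4]],[[522,-344,21],[0,0,0.4]],[[522,-344,21],[0,0,0.4]],[[522,-344,21],[0,0,0.4]]], "grip": 0, "force": 30}}

```text
time: 1.1
tool_pos: [493.6, -146.6, 215.8]
tcp_rot: [-180.0, 0.0, 3.5]
ft_force: [0.4, -0.4, 0.7]
finger_gap: -0.1
grip_force: 0.0
```

Request:
{"fn": "jog_arm", "kwargs": {"rows": [[[0,0,0],[0,0,0]],[[0,0,0],[0,0,0]],[[0,0,0],[0,0,0]]]}}

```text
time: 1.4
tool_pos: [492.7, -149.2, 215.8]
tcp_rot: [180.0, 0.0, 3.5]
ft_force: [0.4, -0.3, 0.2]
finger_gap: -0.0
grip_force: 0.0
```

Request:
{"fn": "jog_arm", "kwargs": {"rows": [[[25,-36,5],[0,0,0]],[[50,-72,10],[0,0,0]],[[75,-110,14],[0,0,0]],[[92,-136,16],[0,0,0]],[[98,-146,16],[0,0,0]],[[98,-146,16],[0,0,0]],[[98,-146,16],[0,0,0]]]}}

```text
time: 2.1
tool_pos: [581.7, 1.2, 200.2]
tcp_rot: [180.0, 0.0, 3.4]
ft_force: [-0.0, -1.1, -0.6]
finger_gap: -0.1
grip_force: 0.0
```

Run:
```python
from h import *
s=r.sense(); p,d=r.snapshot("wrist"); cv2.imwrite("pics/w1.png",p)
from scipy.spatial.transform import Rotation as R
T=np.eye(4);T[:3,:3]=R.from_euler("xyz",s["tcp_rot"],degrees=True).as_matrix();T[:3,3]=s["tool_pos"]
C=np.array(r.camera_params("wrist")["tool_from_camera"]); X=pts("wrist",d,T@C); z=X[...,2]
m=(d>0)&(p.min(-1)>170)&(z>100)&(z<165)
q=X[m]; rc=cv2.minAreaRect(q[:,:2].astype(np.float32)); print(s["tool_pos"],C.round(2).tolist(),m.sum(),rc,q[:,2].min(),q[:,2].max())
```

```text
[581.74821888   1.24277914 200.17352089] [[0.0, -0.96, -0.27, 67.59], [1.0, 0.0, 0.0, -0.06], [-0.0, -0.27, 0.96, -142.61], [0.0, 0.0, 0.0, 1.0]] 5195 ((580.3115234375, 22.391395568847656), (35.88662338256836, 95.39049530029297), 3.696066379547119) 100.0117702235788 145.30683748452282
```

View pics/w1.png

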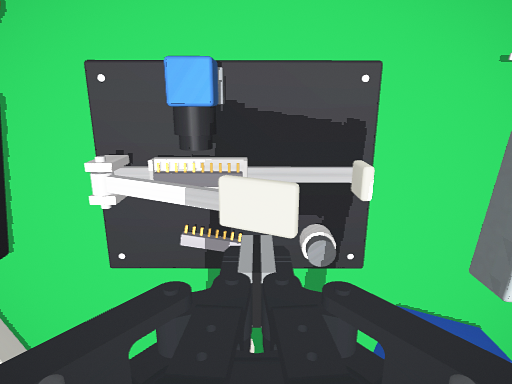

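The wrist view shows the paddle at (258,205), with the shut fingertips at (257,235) lined up over it. The end stop is at (362,180) and the spare lens at (318,245). I'll go down now.

Request:
{"fn": "jog_arm", "kwargs": {"rows": [[[0,0,25],[0,0,0]],[[0,0,45],[0,0,0]],[[0,1,55],[0,0,0]],[[0,3,64],[0,0,0]],[[0,5,73],[0,0,0]],[[0,7,82],[0,0,0]],[[0,9,91],[0,0,0]],[[0,11,100],[0,0,0]],[[0,12,108],[0,0,0]],[[0,13,115],[0,0,0]]]}}

```text
time: 3.15
tool_pos: [584.6, -11.4, 86.9]
tcp_rot: [179.9, -0.2, 3.4]
ft_force: [-0.5, -2.4, 5.2]
finger_gap: 0.3
grip_force: 2.6
```

Request:
{"fn": "jog_arm", "kwargs": {"rows": [[[0,0,4],[0,0,0]],[[0,1,8],[0,0,0]],[[0,1,11],[0,0,0]],[[0,1,13],[0,0,0]],[[0,1,14],[0,0,0]],[[0,1,14],[0,0,0]]]}}

```text
time: 3.75
tool_pos: [583.3, -11.0, 71.3]
tcp_rot: [180.0, -0.0, 3.5]
ft_force: [2.5, -2.3, 5.0]
finger_gap: -0.3
grip_force: 2.0
```

Request:
{"fn": "jog_arm", "kwargs": {"rows": [[[0,0,1],[0,0,0]],[[0,0,2],[0,0,0]],[[0,0,2],[0,0,0]],[[0,0,2],[0,0,0]]]}}

```text
time: 4.15
tool_pos: [583.4, -11.0, 70.9]
tcp_rot: [180.0, -0.0, 3.5]
ft_force: [-4.4, -1.9, 17.1]
finger_gap: 0.1
grip_force: 8.0
```

Request:
{"fn": "jog_arm", "kwargs": {"rows": [[[0,0,-20],[0,0,0]],[[0,0,-55],[0,0,0]],[[0,15,-85],[0,0,0]],[[2,60,-90],[0,0,0.03]],[[4,105,-90],[0,0,0.05]],[[6,150,-90],[0,0,0.08]],[[7,195,-90],[0,0,0.11]],[[8,240,-85],[0,0,0.11]],[[8,280,-75],[0,0,0.11]],[[8,292,-70],[0,0,0.11]]]}}

```text
time: 5.15
tool_pos: [606.9, -304.9, 136.6]
tcp_rot: [-179.9, 0.2, -3.0]
ft_force: [0.2, 0.8, -1.0]
finger_gap: -0.1
grip_force: 0.0
```

Request:
{"fn": "jog_arm", "kwargs": {"rows": [[[0,0,0],[0,0,0]],[[0,0,0],[0,0,0]]]}}

```text
time: 5.35
tool_pos: [608.2, -300.3, 138.1]
tcp_rot: [-179.9, 0.1, -2.8]
ft_force: [0.3, -0.4, 0.8]
finger_gap: -0.4
grip_force: 0.0
```

```bash
cat >> h.py <<'E'
from scipy.spatial.transform import Rotation as R
def wrist(f):
    s=r.sense(); p,d=r.snapshot("wrist"); cv2.imwrite(f,p)
    T=np.eye(4);T[:3,:3]=R.from_euler("xyz",s["tcp_rot"],degrees=True).as_matrix();T[:3,3]=s["tool_pos"]
    return s,p,d,pts("wrist",d,T@np.array(r.camera_params("wrist")["tool_from_camera"]))
E
python3 - <<'E'
from h import *
s,p,d,X=wrist("pics/w2.png"); print(s["tool_pos"],s["tcp_rot"],s["ft_force"])
z=X[...,2]; m=(d>0)&(z>64)&(z<90)&(X[...,1]<-250)&(X[...,1]>-350)&(X[...,0]>540)&(X[...,0]<640)
q=X[m]; print(m.sum(),cv2.minAreaRect(q[:,:2].astype(np.float32)),q[:,2].min(),q[:,2].max())
for x in range(550,625,8):
    w=q[abs(q[:,0]-x)<3]; print(x,len(w),np.median(w[:,2]) if len(w) else 0,w[:,1].min() if len(w) else 0,w[:,1].max() if len(w) else 0)
p,d=r.snapshot("top"); X=pts("top",d);z=X[...,2]
for u in range(244,284,4):
    k=(d[165:195,u]>0)*z[165:195,u]; print(u,X[165+k.argmax(),u].round(0),end=' ')
E
```

```text
[ 608.2167028  -300.34848927  138.11471305] [-1.79886066e+02  1.09775574e-01 -2.80585991e+00] [ 0.34491592 -0.35350682  0.82971281]
3012 ((591.5625610351562, -300.6476135253906), (52.93470764160156, 61.49037170410156), 86.42900085449219) 64.01870791326448 83.24126067586886
550 0 0 0 0
558 1 64.32845109119515 -324.8285906589794 -324.8285906589794
566 0 0 0 0
574 1 64.15502147408563 -323.6768412354714 -323.6768412354714
582 118 75.87439611170973 -326.65446439118887 -274.097395079439
590 346 77.1704976029148 -326.80373908026166 -279.8206778768658
598 538 78.62440996243825 -327.5830740985608 -274.76963397862653
606 567 80.15110858605755 -324.3822651459245 -276.2056916622208
614 767 80.28410895407734 -328.4342526486001 -276.8604664916009
622 12 64.19128919549871 -323.25293450773125 -275.85103644015635
244 [572.  92.  73.] 248 [572.  77.  75.] 252 [639.  65.  82.] 256 [643.  51.  82.] 260 [644.  37.  79.] 264 [573.  22.  72.] 268 [572.   8.  77.] 272 [580.  -6.  74.] 276 [570. -20.  74.] 280 [591. -34.  75.]
```

View pics/w2.png

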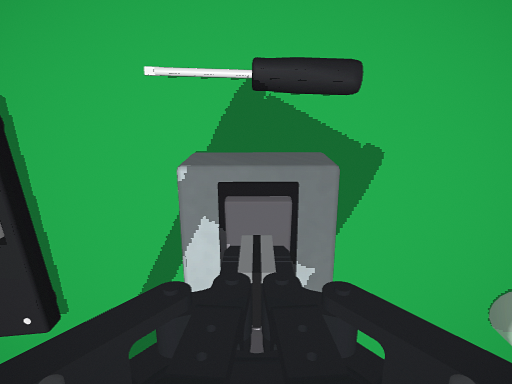

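The hold-down arm is now level at about 74 mm. The wrist view shows the grey box's rocker at (258,220) with the fingertips over its far half, so I'll press.

Request:
{"fn": "jog_arm", "kwargs": {"rows": [[[0,0,25],[0,0,0]],[[0,0,45],[0,0,0]],[[0,0,53],[0,0,0]],[[0,0,57],[0,0,0]],[[0,0,60],[0,0,0]],[[0,0,62],[0,0,0]],[[0,0,64],[0,0,0]],[[0,0,65],[0,0,0]],[[0,0,65],[0,0,0]]]}}

```text
time: 6.35
tool_pos: [609.9, -302.3, 75.4]
tcp_rot: [179.9, -0.2, -2.8]
ft_force: [3.4, 1.3, 5.1]
finger_gap: 0.1
grip_force: 2.4
```

Request:
{"fn": "jog_arm", "kwargs": {"rows": [[[0,0,1],[0,0,0]],[[0,0,2],[0,0,0]],[[0,0,3],[0,0,0]],[[0,0,4],[0,0,0]],[[0,0,4],[0,0,0]],[[0,0,4],[0,0,0]]]}}

```text
time: 6.95
tool_pos: [610.4, -302.4, 72.4]
tcp_rot: [179.9, -0.2, -2.8]
ft_force: [2.5, 3.5, 10.0]
finger_gap: -0.1
grip_force: 5.1
```

Request:
{"fn": "jog_arm", "kwargs": {"rows": [[[0,0,1],[0,0,0]],[[0,0,2],[0,0,0]],[[0,0,2],[0,0,0]],[[0,0,2],[0,0,0]]]}}

```text
time: 7.35
tool_pos: [610.6, -302.5, 72.2]
tcp_rot: [179.9, -0.2, -2.8]
ft_force: [-2.7, 6.3, 20.0]
finger_gap: 0.0
grip_force: 9.7
```

Request:
{"fn": "jog_arm", "kwargs": {"rows": [[[0,0,-20],[0,0,0]],[[0,0,-55],[0,0,0]],[[-2,-10,-75],[0,0,0]],[[-12,-50,-80],[0,0,0]],[[-22,-95,-80],[0,0,0]],[[-32,-140,-80],[0,0,0.03]],[[-42,-185,-80],[0,0,0.03]],[[-52,-230,-80],[0,0,0.03]],[[-62,-275,-80],[0,0,0.03]],[[-72,-315,-80],[0,0,0.03]]]}}

```text
time: 8.35
tool_pos: [551.3, 17.7, 147.8]
tcp_rot: [180.0, 0.0, -4.5]
ft_force: [1.0, 0.5, 0.4]
finger_gap: 0.4
grip_force: 0.0
```

Request:
{"fn": "jog_arm", "kwargs": {"rows": [[[-10,-43,0],[0,0,0]],[[-20,-86,0],[0,0,0]],[[-30,-129,0],[0,0,0]],[[-40,-172,0],[0,0,0]],[[-50,-215,0],[0,0,0]],[[-58,-250,0],[0,0,0]],[[-64,-278,0],[0,0,0]],[[-66,-288,5],[0,0,0]],[[-66,-288,5],[0,0,0]],[[-66,-288,5],[0,0,0]]]}}

```text
time: 9.35
tool_pos: [509.2, 307.3, 142.4]
tcp_rot: [179.9, 0.1, -4.6]
ft_force: [0.1, 0.3, -0.3]
finger_gap: 0.1
grip_force: 0.0
```

Run:
```python
from h import *
s,p,d,X=wrist("pics/w3.png"); print(s["tool_pos"],s["tcp_rot"],s["ft_force"])
z=X[...,2]; m=(d>0)&(z>43)&(z<55)&(p.min(-1)>60)&(X[...,0]<545)&(X[...,0]>460)&(X[...,1]>250)&(X[...,1]<370)
q=X[m]; print(m.sum(),cv2.minAreaRect(q[:,:2].astype(np.float32)),q[:,2].min(),q[:,2].max())
p,d=r.snapshot("top"); cv2.imwrite("pics/top1.png",p); X=pts("top",d); z=X[...,2]
v,u=np.mgrid[:384,:512]
for x in range(552,620,8):
    w=z[(d>0)&(abs(X[...,0]-x)<4)&(abs(X[...,1]+301)<15)]; print(x,len(w),np.median(w).round(1))
```

```text
[509.15456099 307.27091501 142.41626097] [ 1.79911881e+02  5.42432964e-02 -4.55118574e+00] [ 0.12298209  0.27609492 -0.33914576]
3792 ((502.83392333984375, 311.03076171875), (70.09262084960938, 30.325048446655273), 85.38484954833984) 43.01060185694135 49.94569681777122
552 29 74.9
560 19 82.2
568 19 80.5
576 20 78.9
584 20 76.8
592 19 74.9
600 19 73.8
608 18 72.5
616 9 73.0
```

View pics/w3.png

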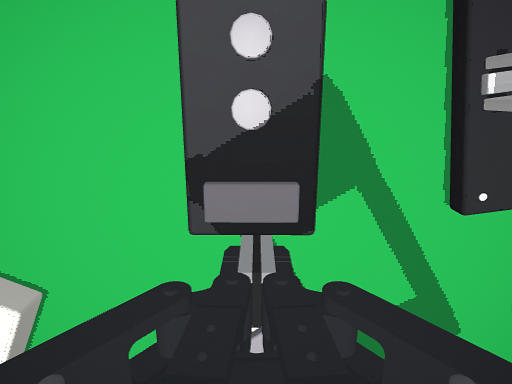

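The rocker is fully tipped: its surface now slopes down to +x, from 82 to 72.5 mm. The wrist view shows the bar key at (252,202), with its centre at (503,311). I'll shift over it and press.

Request:
{"fn": "jog_arm", "kwargs": {"rows": [[[-4,-2,20],[0,0,0]],[[-7,-3,50],[0,0,0]],[[-7,-3,75],[0,0,0]],[[-7,-3,86],[0,0,0]],[[-7,-3,90],[0,0,0]],[[-7,-3,92],[0,0,0]],[[-7,-3,94],[0,0,0]],[[-7,-3,96],[0,0,0]],[[-7,-3,98],[0,0,0]],[[-7,-3,98],[0,0,0]]]}}

```text
time: 10.45
tool_pos: [503.5, 312.5, 46.0]
tcp_rot: [-179.9, -0.1, -4.5]
ft_force: [1.7, 0.5, 3.2]
finger_gap: 0.3
grip_force: 1.5
```

Request:
{"fn": "jog_arm", "kwargs": {"rows": [[[0,0,1],[0,0,0]],[[0,0,2],[0,0,0]],[[0,0,3],[0,0,0]],[[0,0,4],[0,0,0]],[[0,0,5],[0,0,0]],[[0,0,5],[0,0,0]],[[0,0,5],[0,0,0]]]}}

```text
time: 11.15
tool_pos: [503.4, 312.6, 41.9]
tcp_rot: [-179.9, -0.1, -4.5]
ft_force: [-1.0, -0.8, 14.6]
finger_gap: 0.3
grip_force: 7.2
```

Request:
{"fn": "jog_arm", "kwargs": {"rows": [[[0,0,0],[0,0,0]],[[0,0,-4],[0,0,0]],[[0,0,-10],[0,0,0]],[[0,0,-25],[0,0,0]],[[0,0,-50],[0,0,0]],[[0,0,-80],[0,0,0]],[[0,0,-110],[0,0,0]],[[0,0,-120],[0,0,0]],[[0,0,-120],[0,0,0]],[[0,0,-120],[0,0,0]]]}}

```text
time: 12.15
tool_pos: [501.8, 311.8, 158.9]
tcp_rot: [179.9, 0.1, -4.5]
ft_force: [0.3, 1.0, -0.6]
finger_gap: 0.2
grip_force: 0.0
```

Run:
```python
from h import *
s,p,d,X=wrist("pics/w4.png"); print(s["tool_pos"],s["ft_force"])
z=X[...,2]; m=(d>0)&(z>43)&(z<55)&(p.min(-1)>60)&(X[...,0]<545)&(X[...,0]>460)&(X[...,1]>250)&(X[...,1]<370)
q=X[m]; print(m.sum(),cv2.minAreaRect(q[:,:2].astype(np.float32)),np.median(q[:,2]))
p,d=r.snapshot("top"); X=pts("top",d);z=X[...,2]
for u in range(244,284,4):
    k=(d[170:190,u]>0)*z[170:190,u]; print(X[170+k.argmax(),u].round(0)[1:],end=' ')
```

```text
[501.77068894 311.78185482 158.86273619] [ 0.30692188  0.98852147 -0.62260057]
3408 ((502.9554748535156, 311.06085205078125), (69.92619323730469, 30.05582618713379), 85.35897827148438) 47.85673074240769
[92. 73.] [78. 74.] [63. 79.] [50. 80.] [36. 69.] [22. 75.] [ 8. 74.] [-6. 75.] [-20.  75.] [-34.  76.]
```

Run:
```python
from h import *
p,d=r.snapshot("top"); X=pts("top",d);m=(d>0)&(abs(X[...,0]-583)<10)&(p.min(-1)>190)
for y in (10,0,-10,-20,-30): print(y,np.median(X[...,2][m&(abs(X[...,1]-y)<5)]).round(1))
print(r.hand_in())
```

```text
10 71.8
0 71.4
-10 71.4
-20 71.3
-30 71.4
the job is handed in; nothing more can be done
None
```

The hold-down arm is down and level (paddle top about 71 mm), the rocker is fully tipped over, and the bar key was pressed to its stop and is back up; all done in that order and handed in at about 12 s.

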